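Close the articulator and flip its lock

TASK

The articulator with the mounted casts stands open on the bench. With the fingers only, push its upper arm over and gently down until it is fully shut, the pin at its front standing on the little table below; then flip the lock lever at the end of the hinge forward and fully down. Only push: do not lift or drag the articulator, keep it standing about where it is, and leave everything else on the bench alone.

Things in the scene. Friction and masses are not known exactly. Their poses are not given: they have to be found in the camera images.
- articulator: Articulator: free-standing aluminium jaw simulator, 0.9 kg, four rubber feet, with an upper and a lower beige dental cast. Origin: centre of its underside, on the bench. x points from its front to its rear (hinge), y to the left looking along x, z up. Foot: from x -66 to +62 mm; 124 mm wide at the rear, 76 at the front. It slides or topples if pushed hard high up.
- hinge_line (a point): Middle of the hinge line, 50 mm behind the articulator's origin, 98 mm above the bench; the line runs along the articulator's y. Two posts at y = +49 and -49 mm end in cylinders of radius 9.5 mm and width 15 mm around it (tops 107.5 mm above the bench).
- upper_arm (a joint): Opening of the upper arm about the hinge line, rad. 0 = fully shut (hard stop): level, pointing to the articulator's front. Grows as it swings up and back: 1.57 = straight up, stop at 2.12. Starts leaning back, 1.75 to 2.05. Hinge friction 0.2 N m: the arm stays where it is left; 2 to 3 N at its free end move it.
- push_face (a point): Point on the outer face (top when shut) of the upper arm, mid-width, 95 mm from the hinge line: a good place to push. x runs along the arm from free end to hinge, z out of the outer face. The arm is a bar 36 mm wide, 8 mm thick, ending 120 mm from the hinge line; a clamp screw (radius 4.5 mm) sticks out 8 mm more. When shut this point is 106 mm above the bench (8 mm above the hinge line).
- thumb_screw (a point): Top centre of the round thumb screw on the arm's outer face, 56 mm from the hinge line: radius 9 mm, 9 mm high. Opposite it, on the inner face, hangs the upper cast, reaching 45 mm below the hinge line when shut.
- pin_tip (a point): Foot of the steel pin of the upper arm (7 mm thick, 110 mm from the hinge line, 76 mm below it when shut). When shut it stands on the incisal table, a 22 mm disc at the articulator's front, 21.5 mm above the bench.
- lock_lever (a joint): Angle of the lock lever, rad, about the same hinge line. 0 = fully forward and down (locked, hard stop): level, pointing to the articulator's front. 1.57 = straight up. Starts at 1.45 to 1.8, stays where it is left (0.02 N m friction, under 1 N at its tip).
- lever_tip (a point): Centre of the round end (radius 4.5 mm, 10 mm wide along y) of the lock lever: a dark steel bar 8 mm wide along y, 5 mm thick, on a hub of radius 8.5 mm beside the left (+y) post, 72 mm left of the articulator's middle. The tip is 36 mm from the hinge line; locked, it lies 98 mm above the bench.
- spare_cast: Bystander: a loose beige dental cast, 60 mm wide, 58 mm long, 25 mm high. Origin under its middle.
- bur_block: Bystander: wooden block with small upright burs, 45 x 70 mm, 45 mm high. Origin under its middle.
- handpiece: Bystander: black handpiece lying down, 163 mm long, 25 mm thick, along its x axis. Origin under its middle.
- bottle: Bystander: plastic bottle, radius 24 mm, 105 mm high. Origin under its middle.
- jar: Bystander: white jar with black cap, radius 30 mm, 55 mm high. Origin under its middle.
- bowl: Bystander: dark rubber mixing bowl, radius 55 mm, 70 mm high. Origin under its middle.
- wax_knife: Bystander: wax knife with wooden handle lying along its x axis, 160 mm long, 11 mm thick. Origin between handle and blade, on the bench.
Mind the look-alikes: they are no part of the job. Leave any green look-alike of the articulator alone.

How it is judged:
By the outcome, as a careful person would: the job done as asked, in the order asked, and still so for the second after the job is handed in, with the robot touching nothing.
It also fails if it takes over 48 s, if anything falls off the work surface, if the arm or the gripper's body presses on something with over 40 N, if the wrist force passes 120 N, or if a joint passes its speed limit or range.

ROBOT

A 6-joint arm with a two-finger parallel gripper is mounted at the origin on the work surface. World frame = base frame: x ahead of the robot, y to its left, z up, the work surface at z = 0. Lengths are in m, angles in degrees, forces in N, time in s.
With the tool pointing down it reaches from about 0.425 to 1.125 m from the base axis. Payload 14.9 kg.
Tool frame: the origin (TCP) lies between the finger pads; the fingertips stand 22 mm ahead of it and the grasp point (between the pads) lies 3 mm ahead of it; z points along the fingers, x is the direction in which the jaws open and shut, and the axes are right-handed (so a half turn about z gives the same grasp; the last joint's range is limited). The gripper opens to 91 mm and grips with 3 to 60 N. Pads are 32 mm wide; open, the fingers measure 118 mm over their backs; the gripper's body (76 mm by 178 mm) begins 60 mm behind the grasp point.
Start: joints at [72.175, 21.709, 99.362, -0, 58.929, -1.908], TCP at [0.192, 0.673, 0.236] pointing down, gripper open.
Joint ranges: [-158.91, 158.91], [-42.39, 125.64], [0.06, 152.35], [-60.88, 240.88], [17.5, 164.5], [-176.32, 176.32]. Speed limits (degrees/s): [108.29, 108.29, 136.94, 180, 180, 180].

INTERFACE

Orientations are given as [roll, pitch, yaw] about the fixed x, y, z axes, in that order (R = Rz(yaw) Ry(pitch) Rx(roll)).
In Python, from rig import ctrl gives the robot as it stands.
- The arm moves only by the tool jog_arm, never from a script. Its argument "plan" is a list of rows, each a list of 6 numbers: the shift along the tool's x, y, z in mm, then the turn, a rotation vector about the tool's x, y, z in degrees. In form: [[x, y, z, rx, ry, rz], ...]. A call has 1 to 10 rows; each row shifts and turns the commanded pose from where the row before left it, along the tool's axes as they then stand; what a row does not reach is not made up. A row lasts 1/12 s, in which the tool goes at most 41.7 mm and 7.16 degrees, less where a joint would pass 70% of its speed; a pose out of reach is approached as far as the arm can. A call with a gripper value outside its range is refused whole. "jaw" is the finger opening in mm, from 0 to 91.2, set as the call begins (left out, the last holds). The fingers move at their own pace and stop on an object; "grip_force" is the grip in N (left out, the last holds). Time passes only in rows, so rows that do not move let the fingers close. It gives the time, the measured TCP pose, the force and the opening at its end, in the units of the state.
- ctrl.get_state(): the state, without advancing time (a new reading comes with each control period).
- ctrl.snapshot(name): name is "scene" or "top"; returns the picture (384x512x3 uint8, red, green, blue); there is no depth.
- ctrl.camera_info(name): a dict with "intrinsics" (3x3 intrinsics, pixels), "dist" ([k1, k2, p1, p2, k3] as OpenCV has them; the pictures are not rectified), "camera_from_world" (4x4, takes a point from world to camera coordinates). Camera axes: x right, y down, z forward; pixel columns grow to the right and rows downward; lengths in m; the calibration is good to about 2 mm. A picture is of the moment at which its call begins. camera_info takes no time and is no camera call.
- ctrl.close_job(): hands the job in, once; it reports no verdict.
The state is a dict: "t": time; "qpos": joint angles; "dq": joint speeds; "joint_efforts": joint torques, N m; "position": TCP position; "tool_rot": TCP orientation; "contact_force": force on the tool from outside, world axes, zero at the start; "torque": the same for the moment, N m; "gripper_width": finger opening in m.
Only numpy, scipy, OpenCV 4.12 (cv2) and the standard library are available. Lean on these libraries where they do the work, as an engineer would, in place of code of your own. Each camera call takes 0.05 s, during which the arm holds its last target.

## Working session

There is one attempt and no reset: what is moved stays moved. The work goes in short steps, Python scripts to look and compute and a tool call to move; the robot and the scene stay as the last step left them, time stands still between calls to the robot, and variables do not carry over. Pictures are saved under pics/ and viewed, and the job is handed in when it is done.

Besides the shell and the picture viewer there is one more tool, called after "Request:" as name(argument=value, ...) on one line, values as JSON. jog_arm: Moves the arm, as the interface text tells. Its arguments: {"type":"object","properties":{"plan":{"type":"array"},"jaw":{"type":"number"},"grip_force":{"type":"number"}},"required":["plan"]}

```bash
ls; mkdir -p pics; python3 - <<'E'
from rig import ctrl
import cv2
print(ctrl.get_state())
for n in("scene","top"):
    cv2.imwrite(f"pics/{n}0.png",ctrl.snapshot(n)[:,:,::-1])
    print(n,ctrl.camera_info(n))
E
```

```text
pics
{'t': 0.0, 'qpos': array([ 7.21762540e+01,  2.17388573e+01,  9.93965763e+01,  1.05774087e-03,
        5.89280019e+01, -1.90668998e+00]), 'dq': array([0.01832655, 0.03260417, 0.078403  , 0.06184383, 0.10310889,
       0.08117177]), 'joint_efforts': array([-9.96511917e-04, -7.63728046e+01, -4.34369946e+01,  6.49734470e-02,
        4.24464257e-02, -1.04874450e-04]), 'position': array([0.19184205, 0.67280247, 0.2352757 ]), 'tool_rot': array([-1.79996985e+02,  6.33702112e-02,  7.40823992e+01]), 'contact_force': array([-0.42403893, -0.88414102, -0.49907254]), 'torque': array([ 0.03209707, -0.02374518,  0.01643061]), 'gripper_width': 0.09101531044195596}
scene {'intrinsics': array([[360.91662403,   0.        , 257.34946494],
       [  0.        , 360.91662403, 192.8964818 ],
       [  0.        ,   0.        ,   1.        ]]), 'dist': array([-0.08483994,  0.        ,  0.        ,  0.        ,  0.        ]), 'camera_from_world': array([[ 0.75051267,  0.66077513,  0.01034191, -0.34752349],
       [ 0.54157062, -0.60600047, -0.58263599, -0.21681615],
       [-0.37872417,  0.44287656, -0.81266743,  1.33476041],
       [ 0.        ,  0.        ,  0.        ,  1.        ]])}
top {'intrinsics': array([[465.93161279,   0.        , 261.5060372 ],
       [  0.        , 465.93161279, 190.78433286],
       [  0.        ,   0.        ,   1.        ]]), 'dist': array([-0.01923491,  0.        ,  0.        ,  0.        ,  0.        ]), 'camera_from_world': array([[-0.00824888, -0.99990984, -0.01059567,  0.01063613],
       [-0.9944393 ,  0.00931532, -0.10489853,  0.50502224],
       [ 0.10498778,  0.00967146, -0.99442648,  1.58613691],
       [ 0.        ,  0.        ,  0.        ,  1.        ]])}
```

View pics/scene0.png

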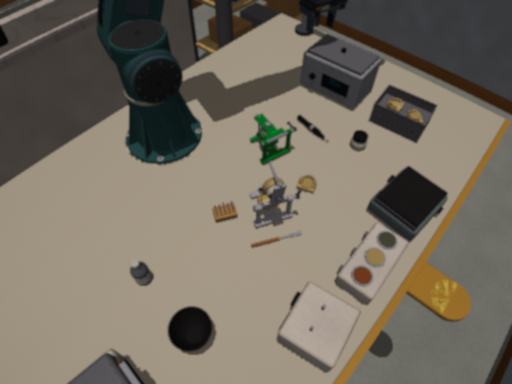

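View pics/top0.png

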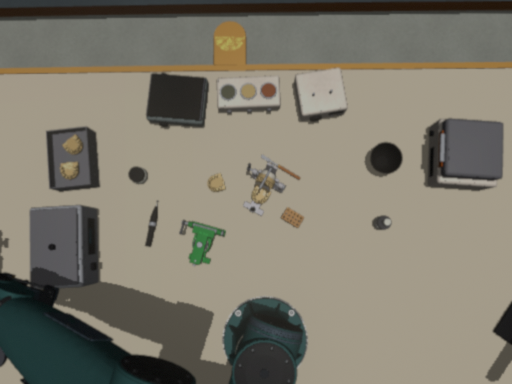

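```bash
python3 - <<'E'
import cv2
a=cv2.imread("pics/scene0.png")[145:255,200:340];cv2.imwrite("pics/s0z.png",cv2.resize(a,None,fx=5.4,fy=5.4,interpolation=cv2.INTER_CUBIC))
a=cv2.imread("pics/top0.png")[140:230,200:320];cv2.imwrite("pics/t0z.png",cv2.resize(a,None,fx=6,fy=6,interpolation=cv2.INTER_CUBIC))
E
```

```text
(no output)
```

View pics/s0z.png

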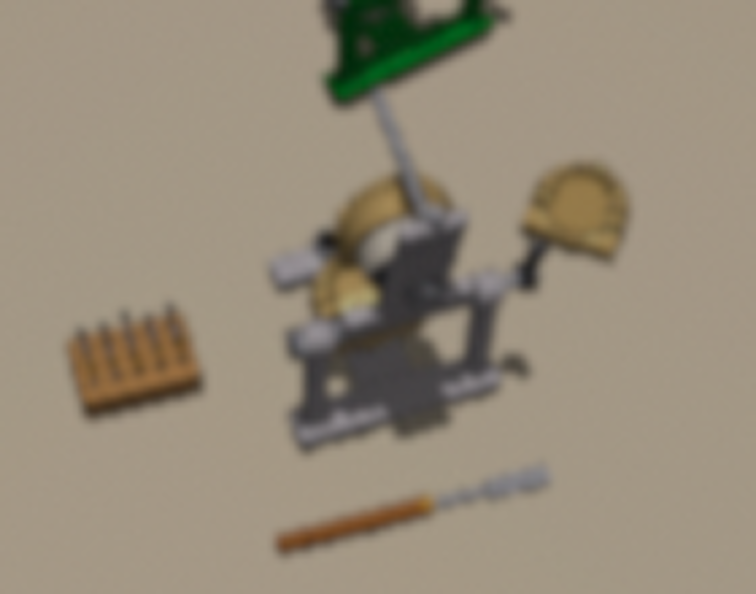

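View pics/t0z.png

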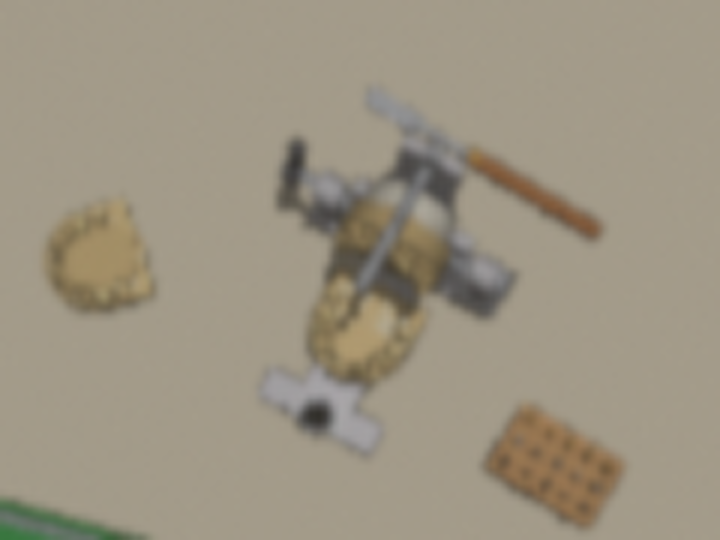

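```bash
cat > h.py <<'E'
import numpy as np, cv2
from rig import ctrl
def ray(n,u,v):
    c=ctrl.camera_info(n); T=c["camera_from_world"]
    p=cv2.undistortPoints(np.array([[[u,v]]],float),c["intrinsics"],c["dist"])[0,0]
    return -T[:3,:3].T@T[:3,3], T[:3,:3].T@np.array([p[0],p[1],1])
def plane(n,u,v,z):
    o,d=ray(n,u,v); return o+d*(z-o[2])/d[2]
def tri(a,b):
    (o1,d1),(o2,d2)=ray("scene",*a),ray("top",*b)
    s=np.linalg.lstsq(np.stack([d1,-d2],1),o2-o1,rcond=None)[0]
    p,q=o1+s[0]*d1,o2+s[1]*d2
    return (p+q)/2,np.linalg.norm(p-q)
def proj(n,p):
    c=ctrl.camera_info(n);T=c["camera_from_world"]
    return cv2.projectPoints(np.array([p],float),cv2.Rodrigues(T[:3,:3])[0],T[:3,3],c["intrinsics"],c["dist"])[0][0,0]
sz=lambda x,y:(200+(x+.5)/5.4-.5,145+(y+.5)/5.4-.5)
tz=lambda x,y:(200+(x+.5)/6-.5,140+(y+.5)/6-.5)
E
python3 - <<'E'
from h import *
np.set_printoptions(precision=4,suppress=True)
print("Lpost",tri(sz(493,283),tz(328,193)),plane("top",*tz(328,193),.1075),plane("scene",*sz(493,283),.1075))
print("Rpost",tri(sz(312,335),tz(480,273)),plane("top",*tz(480,273),.1075),plane("scene",*sz(312,335),.1075))
print("table",plane("top",*tz(317,415),.0215))
print("frontbar",plane("top",*tz(262,383),.012),plane("top",*tz(375,440),.012))
print("levertip",tri(sz(545,238),tz(297,145)))
print("arm end",tri(sz(432,222),tz(432,165)))
print("pin tip",tri(sz(375,90),tz(355,300)))
for n,z in(("tip",tz(297,150)),):print(plane("top",*z,.134))
E
```

```text
Lpost (array([0.5629, 0.0304, 0.0986]), np.float64(0.00413524047624471)) [0.56   0.0288 0.1075] [0.5676 0.0265 0.1075]
Rpost (array([ 0.5144, -0.0562,  0.0972]), np.float64(0.0047197152401787686)) [ 0.5149 -0.0542  0.1075] [ 0.5173 -0.0632  0.1075]
table [0.4434 0.0382 0.0215]
frontbar [0.463  0.0703 0.012 ] [0.4293 0.005  0.012 ]
levertip (array([0.5821, 0.0453, 0.1422]), np.float64(0.0024770030482511593))
arm end (array([ 0.5598, -0.0267,  0.2081]), np.float64(0.0017834893012942268))
pin tip (array([0.4895, 0.0133, 0.2163]), np.float64(0.0017429659585549032))
[0.5798 0.0448 0.134 ]
```

Request:
jog_arm(plan=[[0,0,-40,0,0,6.3],[0,0,-30,0,0,6.3],[-20.8,33.7,0,0,0,0],[-20.8,33.7,0,0,0,0],[-20.8,33.7,0,0,0,0],[-20.8,33.7,0,0,0,0],[-20.8,33.7,0,0,0,0],[-20.8,33.7,0,0,0,0],[-20.8,33.7,0,0,0,0],[-20.8,33.7,0,0,0,0]], jaw=0)

```text
t: 0.93
position: [0.3498, 0.3964, 0.3058]
tool_rot: [180.0, 0.0, 61.5]
contact_force: [0.7, 0.7, -0.2]
gripper_width: 0.0273
```

```bash
cat >> h.py <<'E'
H=np.array([.539,-.013]);yaw=np.radians(-28.5)
X=np.array([np.cos(yaw),np.sin(yaw)]);Y=np.array([-X[1],X[0]])
def loc(p):
    d=np.array(p[:2])-H; return np.array([50+1e3*d@X,1e3*d@Y,1e3*p[2]])
def st():
    s=ctrl.get_state();l=loc(s["position"])
    print("t%.2f tip local x,y,z mm"%s["t"],(l-[0,0,22]).round(1),"rot",s["tool_rot"].round(2),"F",s["contact_force"].round(2),"w",round(s["gripper_width"]*1e3,1))
E
python3 -c "
from h import *
st()"
```

```text
t0.93 tip local x,y,z mm [-311.6  269.5  283.8] rot [1.80e+02 1.00e-02 6.15e+01] F [ 0.73  0.68 -0.23] w 27.3
```

Request:
jog_arm(plan=[[-20.8,33.7,0,0,0,0],[-20.8,33.7,0,0,0,0],[-20.8,33.7,0,0,0,0],[-20.8,33.7,0,0,0,0],[-20.8,33.7,0,0,0,0],[-20.8,33.7,0,0,0,0],[-20.8,33.7,0,0,0,0],[-20.8,33.7,0,0,0,0],[-20.8,33.7,0,0,0,0],[-20.8,33.7,0,0,0,0]])

```text
t: 1.77
position: [0.5467, 0.0526, 0.3058]
tool_rot: [-180.0, 0.0, 61.5]
contact_force: [0.1, 0.5, 0.9]
gripper_width: 0.0006
```

Request:
jog_arm(plan=[[-20.5,33.7,0,0,0,0],[-20.5,33.7,0,0,0,0],[-15,25,0,0,0,0],[0,0,0,0,0,0],[0,0,0,0,0,0]])

```text
t: 2.18
position: [0.6008, -0.0399, 0.3053]
tool_rot: [-179.9, 0.0, 61.4]
contact_force: [1.6, -0.6, -0.1]
gripper_width: 0.0004
```

```bash
python3 - <<'E'
from h import *
st()
a=ctrl.snapshot("scene")[:,:,::-1];cv2.imwrite("pics/s1z.png",cv2.resize(a[105:255,180:340],None,fx=4,fy=4,interpolation=cv2.INTER_CUBIC))
a=ctrl.snapshot("top")[:,:,::-1];cv2.imwrite("pics/t1z.png",cv2.resize(a[100:240,170:340],None,fx=4,fy=4,interpolation=cv2.INTER_CUBIC))
E
```

```text
t2.18 tip local x,y,z mm [117.2   5.9 283.3] rot [-1.7995e+02  2.0000e-02  6.1360e+01] F [ 1.55 -0.64 -0.12] w 0.4
```

View pics/s1z.png

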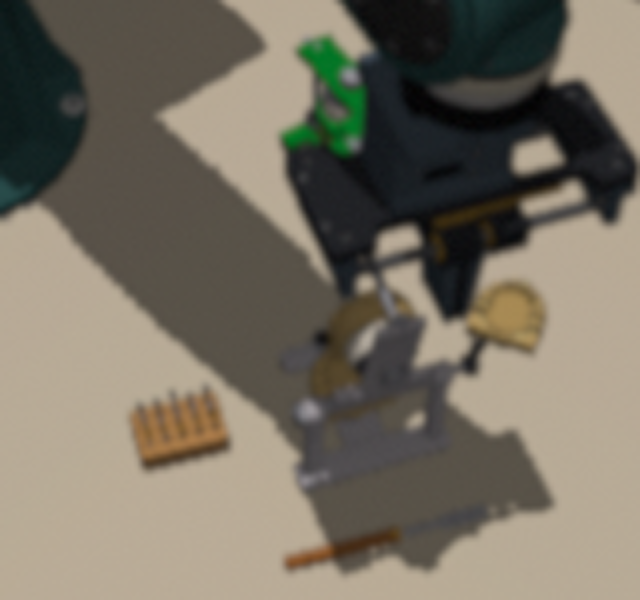

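View pics/t1z.png

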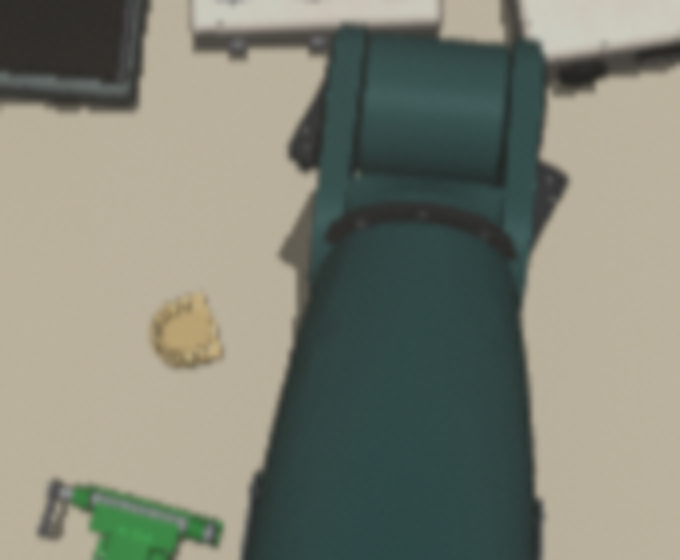

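Request:
jog_arm(plan=[[-6,12,0,0,0,0],[0,0,30,0,0,0],[0,0,30,0,0,0],[0,0,25,0,0,0],[0,0,13,0,0,0],[0,-3,0,0,0,0],[0,-3,0,0,0,0],[0,-3,0,0,0,0],[0,0,0,0,0,0]])

```text
t: 3.03
position: [0.6008, -0.0451, 0.2096]
tool_rot: [179.9, -0.0, 61.5]
contact_force: [0.6, 0.6, -0.0]
gripper_width: 0.0007
```

```bash
python3 - <<'E'
from h import *
st()
s=ctrl.get_state();print(proj("scene",s["position"]-[0,0,.022]))
a=ctrl.snapshot("scene")[:,:,::-1];cv2.imwrite("pics/s2z.png",cv2.resize(a[145:245,210:340],None,fx=6,fy=6,interpolation=cv2.INTER_CUBIC))
E
```

```text
t3.03 tip local x,y,z mm [119.6   1.3 187.6] rot [ 1.7989e+02 -5.0000e-02  6.1510e+01] F [ 0.58  0.6  -0.01] w 0.7
[286.48523878 203.15353998]
```

View pics/s2z.png

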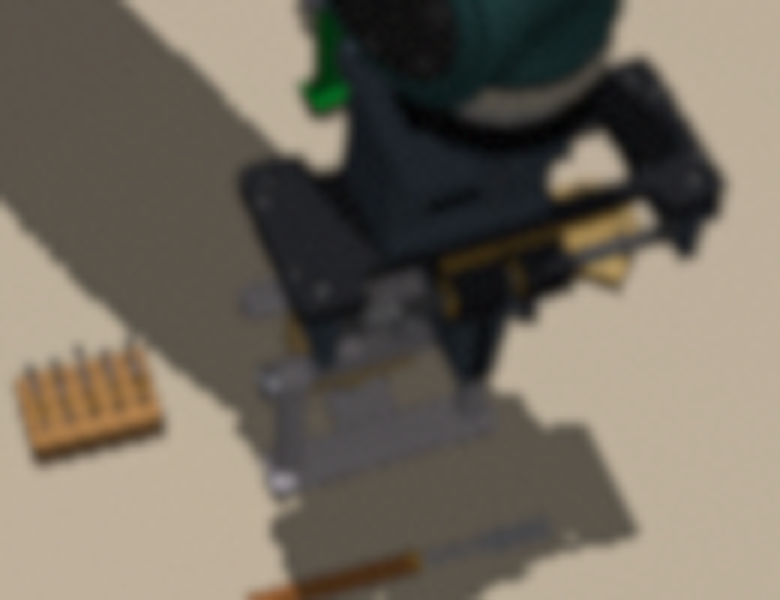

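```bash
python3 - <<'E'
from h import *
def W(x,y,z): 
    q=H+X*(x-50)/1e3+Y*y/1e3; return [q[0],q[1],z/1e3]
a=cv2.resize(cv2.imread("pics/scene0.png")[145:255,200:340],None,fx=5.4,fy=5.4,interpolation=cv2.INTER_CUBIC)
b=cv2.resize(cv2.imread("pics/top0.png")[140:230,200:320],None,fx=6,fy=6,interpolation=cv2.INTER_CUBIC)
for th,c in((1.75,(0,0,255)),(1.85,(255,0,0)),(2.0,(0,255,0))):
    A=lambda r,y,n:W(50-r*np.cos(th)+n*np.sin(th),y,98+r*np.sin(th)+n*np.cos(th))
    for p in(A(120,18,8),A(120,-18,8),A(0,18,8),A(0,-18,8),A(110,0,-76)):
        u=proj("scene",p);cv2.circle(a,tuple(((u-[200,145]+.5)*5.4).astype(int)),3,c,-1)
        u=proj("top",p);cv2.circle(b,tuple(((u-[200,140]+.5)*6).astype(int)),3,c,-1)
for p in(W(50,49,107.5),W(50,-49,107.5),W(-60,0,21.5),W(58,72,133)):
        u=proj("scene",p);cv2.circle(a,tuple(((u-[200,145]+.5)*5.4).astype(int)),3,(255,255,0),-1)
        u=proj("top",p);cv2.circle(b,tuple(((u-[200,140]+.5)*6).astype(int)),3,(255,255,0),-1)
cv2.imwrite("pics/c1.png",a);cv2.imwrite("pics/c2.png",b)
E
```

```text
(no output)
```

View pics/c1.png

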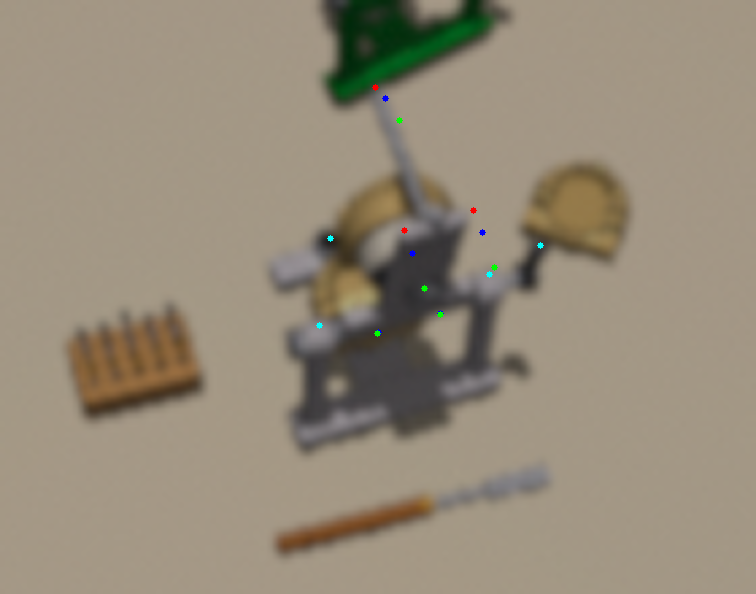

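View pics/c2.png

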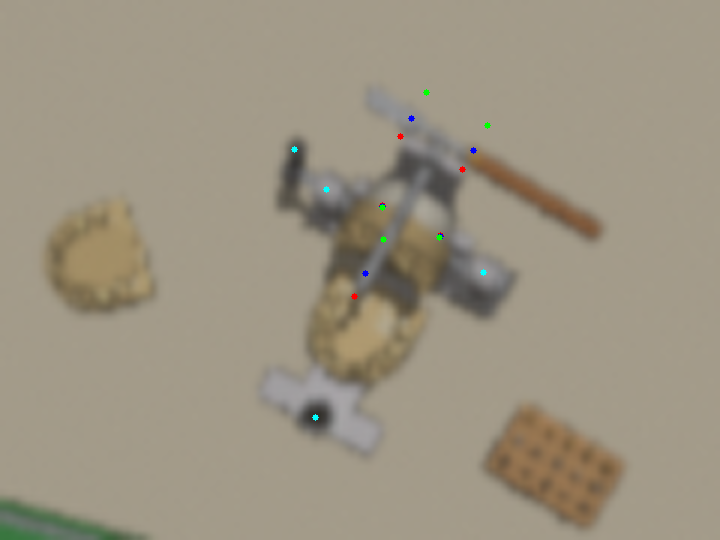

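Request:
jog_arm(plan=[[-1.5,-6,-8.5,0,0,0],[0,-6,0,0,0,0],[0,-3,0,0,0,0],[0,-3,0,0,0,0],[0,-3,0,0,0,0],[0,-3,0,0,0,0],[0,-3,0,0,0,0],[0,-3,0,0,0,0],[0,-3,0,0,0,0],[0,-3,0,0,0,0]])

```text
t: 3.92
position: [0.5679, -0.0294, 0.2164]
tool_rot: [-180.0, 0.0, 61.5]
contact_force: [1.4, -0.0, 0.9]
gripper_width: 0.0003
```

```bash
python3 - <<'E'
from h import *
st()
a=ctrl.snapshot("scene")[:,:,::-1];cv2.imwrite("pics/s3z.png",cv2.resize(a[145:245,210:340],None,fx=6,fy=6,interpolation=cv2.INTER_CUBIC))
E
```

```text
t3.92 tip local x,y,z mm [ 83.2  -0.7 194.4] rot [-180.      0.     61.48] F [ 1.39 -0.03  0.94] w 0.3
```

View pics/s3z.png

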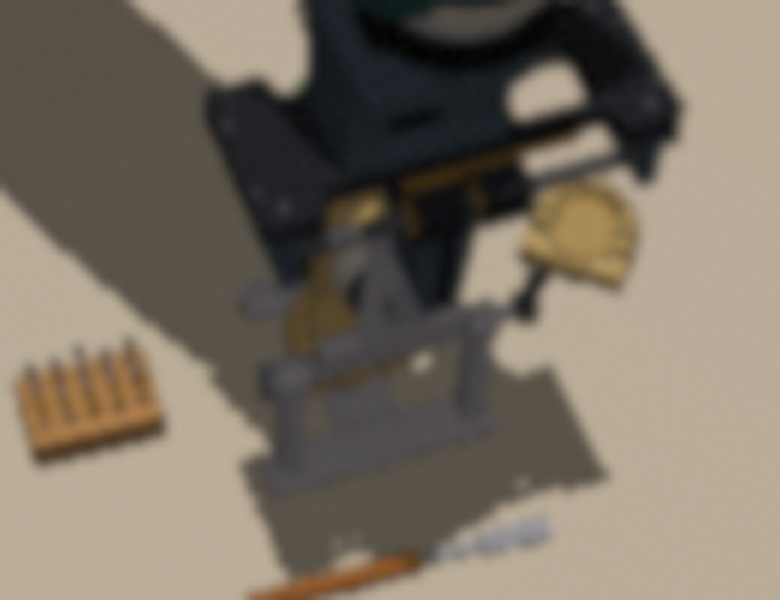

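```bash
python3 - <<'E'
from h import *
def W(x,y,z): 
    q=H+X*(x-50)/1e3+Y*y/1e3; return [q[0],q[1],z/1e3]
for x in(67.2,99.2):
  for y in(-14,13):
    print(x,y,(proj("scene",W(x,y,194.4))-[210,145]+.5)*6)
print((proj("scene",W(50,49,107.5))-[210,145]+.5)*6,(proj("scene",W(50,-49,107.5))-[210,145]+.5)*6)
s=ctrl.get_state();print(s["t"],s["contact_force"])
E
```

```text
67.2 -14 [385.0787134  260.21807173]
67.2 13 [441.61383039 243.71844562]
99.2 -14 [412.33619533 316.21540271]
99.2 13 [469.7342999  299.06242394]
[484.39638448 304.63377542] [294.52167299 361.55483055]
3.9667 [1.17133391 0.08631112 0.11225237]
```

Request:
jog_arm(plan=[[0,-3,0,0,0,0],[0,-3,0,0,0,0],[0,-3,0,0,0,0],[0,-3,0,0,0,0],[0,-3,0,0,0,0],[0,-3,0,0,0,0],[0,-3,0,0,0,0],[0,-3,0,0,0,0]])

```text
t: 4.63
position: [0.5467, -0.0179, 0.2163]
tool_rot: [-180.0, 0.0, 61.5]
contact_force: [1.7, -0.5, -1.1]
gripper_width: 0.0006
```

```bash
python3 - <<'E'
from h import *
st()
a=ctrl.snapshot("scene")[:,:,::-1];cv2.imwrite("pics/s4z.png",cv2.resize(a[145:245,210:340],None,fx=6,fy=6,interpolation=cv2.INTER_CUBIC))
E
```

```text
t4.63 tip local x,y,z mm [ 59.1  -0.7 194.3] rot [-179.99    0.     61.48] F [ 1.7  -0.54 -1.12] w 0.6
```

View pics/s4z.png

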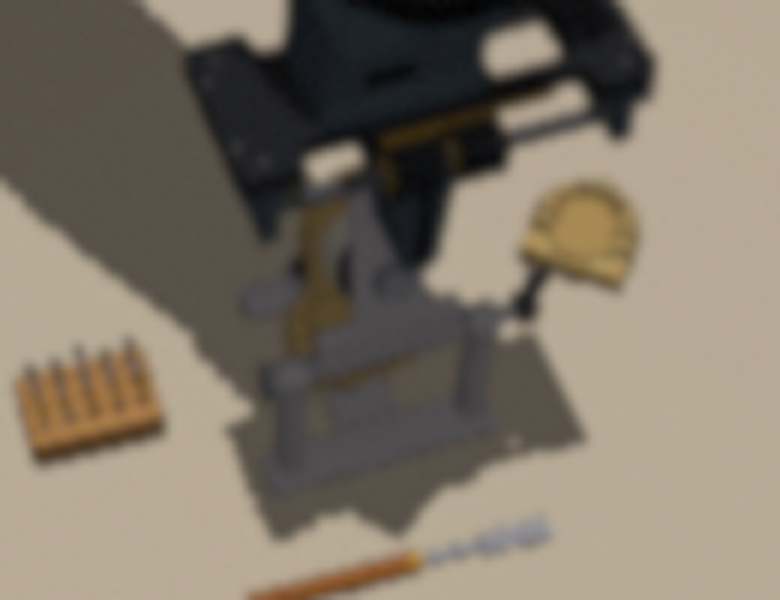

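Request:
jog_arm(plan=[[-0.4,-3,0,0,0,0],[-0.4,-3,0,0,0,0],[-0.4,-3,0,0,0,0],[-0.4,-3,0,0,0,0],[-0.4,-3,0,0,0,0],[-0.4,-3,0,0,0,0],[-0.4,-3,0,0,0,0],[-0.4,-3,0,0,0,0],[0,-3,0,0,0,0],[0,-3,0,0,0,0]])

```text
t: 5.52
position: [0.5188, -0.0065, 0.2164]
tool_rot: [-180.0, 0.0, 61.5]
contact_force: [1.2, -0.9, 0.1]
gripper_width: 0.0001
```

```bash
python3 - <<'E'
from h import *
st()
a=ctrl.snapshot("scene")[:,:,::-1];cv2.imwrite("pics/s5z.png",cv2.resize(a[145:245,210:340],None,fx=6,fy=6,interpolation=cv2.INTER_CUBIC))
E
```

```text
t5.52 tip local x,y,z mm [ 29.2  -3.9 194.4] rot [-1.7999e+02  1.0000e-02  6.1480e+01] F [ 1.23 -0.95  0.09] w 0.1
```

View pics/s5z.png

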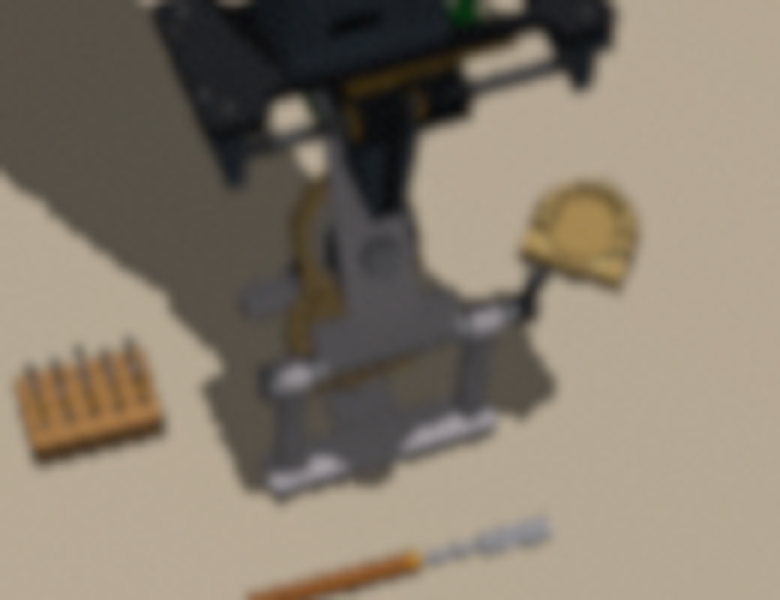

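Request:
jog_arm(plan=[[-0.5,-3.4,0,0,0,0],[-0.5,-3.4,0,0,0,0],[-0.5,-3.4,0,0,0,0],[0,-4,1.9,0,0,0],[0,-4,2.0,0,0,0],[0,-4,2.3,0,0,0],[0,-4,2.5,0,0,0],[0,-3.7,2.8,0,0,0],[0,-3.6,3.0,0,0,0],[0,-3.5,3.2,0,0,0]])

```text
t: 6.4
position: [0.4856, 0.01, 0.1984]
tool_rot: [180.0, 0.0, 61.5]
contact_force: [0.8, -0.8, -0.8]
gripper_width: 0.0005
```

```bash
python3 - <<'E'
from h import *
st()
a=ctrl.snapshot("scene")[:,:,::-1];cv2.imwrite("pics/s6z.png",cv2.resize(a[145:245,210:340],None,fx=6,fy=6,interpolation=cv2.INTER_CUBIC))
E
```

```text
t6.40 tip local x,y,z mm [ -7.9  -5.3 176.4] rot [180.     0.    61.49] F [ 0.75 -0.76 -0.77] w 0.5
```

View pics/s6z.png

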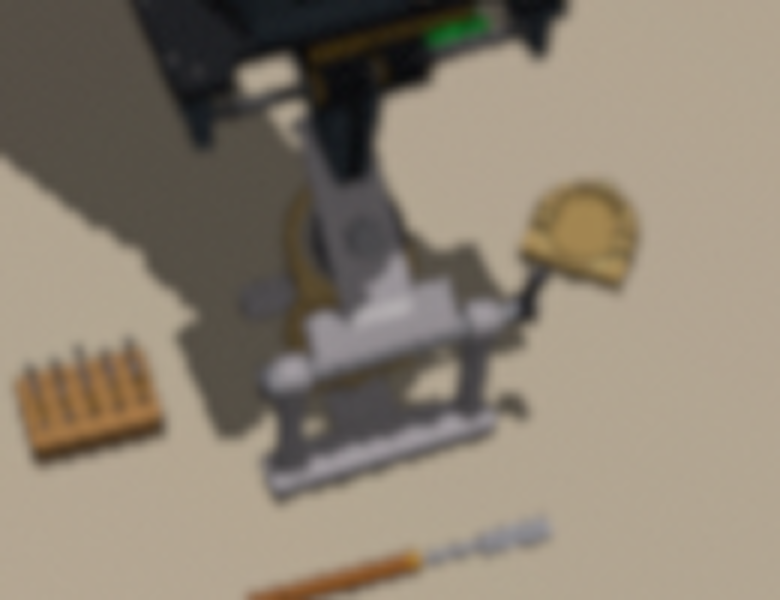

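```bash
python3 - <<'E'
import cv2
a=cv2.imread("pics/scene0.png")[105:175,235:335];A=cv2.resize(a,(600,420),interpolation=cv2.INTER_CUBIC)
b=cv2.imread("pics/top0.png")[205:275,170:240];B=cv2.resize(b,(420,420),interpolation=cv2.INTER_CUBIC)
import numpy as np
cv2.imwrite("pics/g.png",cv2.resize(np.hstack([A,B]),None,fx=.78,fy=.78))
E
```

```text
(no output)
```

View pics/g.png

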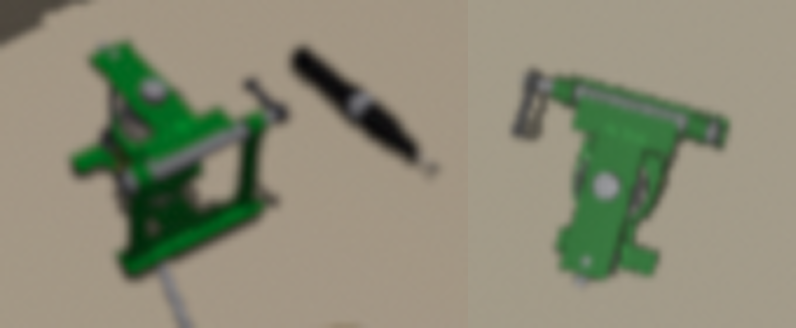

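Request:
jog_arm(plan=[[0,-3.7,2.9,0,0,0],[0,-3.2,3.4,0,0,0],[0,-3.1,3.6,0,0,0],[0,-2.9,3.7,0,0,0],[0,-2.7,3.9,0,0,0],[0,-2.5,4.0,0,0,0],[0,-2.4,4.1,0,0,0],[0,-2.3,4.2,0,0,0],[0,-2.1,4.2,0,0,0]])

```text
t: 7.2
position: [0.4638, 0.0218, 0.1643]
tool_rot: [-180.0, 0.0, 61.5]
contact_force: [1.1, 0.9, 0.4]
gripper_width: 0.0004
```

```bash
python3 - <<'E'
from h import *
st()
a=ctrl.snapshot("scene")[:,:,::-1];cv2.imwrite("pics/s7z.png",cv2.resize(a[145:245,210:340],None,fx=6,fy=6,interpolation=cv2.INTER_CUBIC))
E
```

```text
t7.20 tip local x,y,z mm [-32.7  -5.3 142.3] rot [-180.      0.     61.48] F [1.14 0.91 0.4 ] w 0.4
```

View pics/s7z.png

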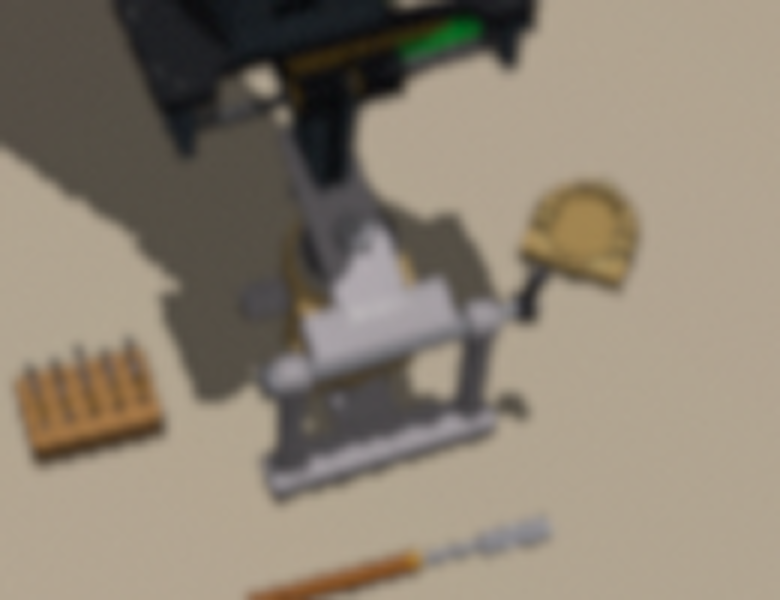

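Request:
jog_arm(plan=[[0,-1.5,3.5,0,0,0],[0,-1.4,3.5,0,0,0],[0,-1.3,3.5,0,0,0],[0,-1.2,3.5,0,0,0],[0,-1,3.5,0,0,0],[0,-0.8,3,0,0,0],[0,-0.6,2.5,0,0,0],[0,-0.5,2,0,0,0]])

```text
t: 7.92
position: [0.4567, 0.0256, 0.1394]
tool_rot: [-180.0, 0.0, 61.5]
contact_force: [1.7, 0.1, 1.2]
gripper_width: 0.0006
```

Request:
jog_arm(plan=[[0,-0.3,1.3,0,0,0],[0,-0.3,1.3,0,0,0],[0,-0.3,1.2,0,0,0],[0,0,1.2,0,0,0]])

```text
t: 8.25
position: [0.456, 0.0261, 0.1347]
tool_rot: [180.0, -0.0, 61.5]
contact_force: [-1.3, 0.4, 0.5]
gripper_width: 0.0009
```

```bash
python3 - <<'E'
from h import *
st()
a=ctrl.snapshot("scene")[:,:,::-1];cv2.imwrite("pics/s8z.png",cv2.resize(a[145:245,210:340],None,fx=6,fy=6,interpolation=cv2.INTER_CUBIC))
E
```

```text
t8.25 tip local x,y,z mm [-41.6  -5.3 112.7] rot [180.    -0.    61.48] F [-1.26  0.37  0.5 ] w 0.9
```

View pics/s8z.png

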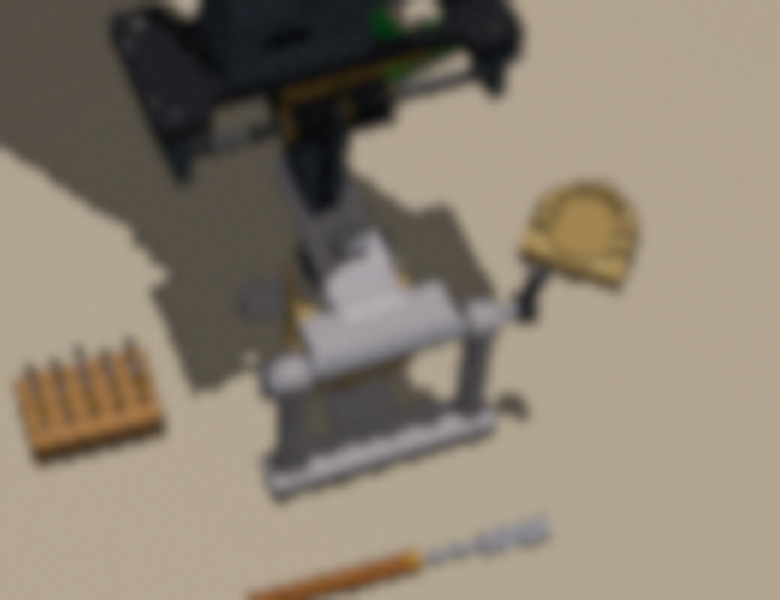

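Request:
jog_arm(plan=[[0,0,1,0,0,0],[0,0,1,0,0,0],[0,0,1,0,0,0],[0,0,1,0,0,0],[0,0,1,0,0,0]])

```text
t: 8.72
position: [0.4558, 0.026, 0.1296]
tool_rot: [-180.0, 0.0, 61.5]
contact_force: [-0.9, -0.1, 0.6]
gripper_width: -0.0
```

Request:
jog_arm(plan=[[0,0,0.7,0,0,0],[0,0,0.7,0,0,0]])

```text
t: 8.88
position: [0.4559, 0.026, 0.1283]
tool_rot: [-180.0, 0.0, 61.5]
contact_force: [-1.4, 1.0, 6.5]
gripper_width: 0.0008
```

```bash
python3 - <<'E'
from h import *
st()
E
```

```text
t8.88 tip local x,y,z mm [-41.6  -5.3 106.3] rot [-180.      0.     61.48] F [-1.35  0.97  6.47] w 0.8
```

Request:
jog_arm(plan=[[0,0,0.4,0,0,0],[0,0,0,0,0,0]])

```text
t: 9.05
position: [0.456, 0.026, 0.1282]
tool_rot: [-180.0, 0.0, 61.5]
contact_force: [-2.1, -0.9, 7.3]
gripper_width: 0.0004
```

```bash
python3 - <<'E'
from h import *
st()
E
```

```text
t9.05 tip local x,y,z mm [-41.6  -5.3 106.2] rot [-179.99    0.     61.48] F [-2.11 -0.94  7.3 ] w 0.4
```

Request:
jog_arm(plan=[[0,0,-5,0,0,0],[0,0,-15,0,0,0],[0,0,-20,0,0,0],[0,0,-20,0,0,0],[15.6,26.4,0,0,0,0],[15.6,26.4,0,0,0,0],[15.6,26.4,0,0,0,0],[15.6,26.4,0,0,0,0],[15.6,26.4,0,0,0,0],[0,0,0,0,0,0]])

```text
t: 9.88
position: [0.6139, 0.0316, 0.1886]
tool_rot: [179.8, -0.1, 61.5]
contact_force: [-0.1, 0.1, 0.6]
gripper_width: 0.0004
```

```bash
python3 - <<'E'
from h import *
st()
a=ctrl.snapshot("scene")[:,:,::-1];cv2.imwrite("pics/s9z.png",cv2.resize(a[145:245,210:340],None,fx=6,fy=6,interpolation=cv2.INTER_CUBIC))
E
```

```text
t9.88 tip local x,y,z mm [ 94.5  74.9 166.6] rot [ 1.7984e+02 -9.0000e-02  6.1480e+01] F [-0.06  0.13  0.59] w 0.4
```

View pics/s9z.png

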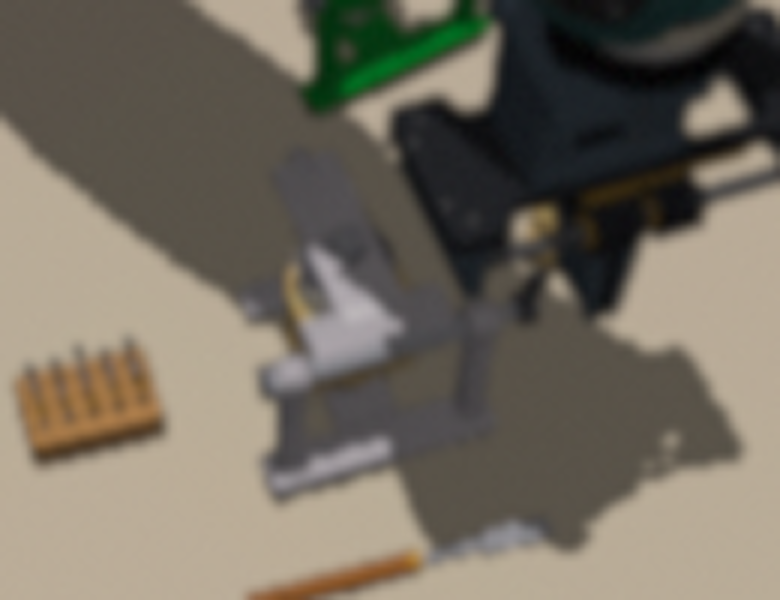

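Request:
jog_arm(plan=[[-1,0,15,0,0,0],[0,0,15,0,0,0],[0,0,7,0,0,0],[0,-5,0,0,0,0],[0,-4,0,0,0,0],[0,0,0,0,0,0]])

```text
t: 10.43
position: [0.6001, 0.0354, 0.1516]
tool_rot: [180.0, -0.0, 61.5]
contact_force: [0.7, 0.3, 0.4]
gripper_width: 0.0005
```

```bash
python3 - <<'E'
from h import *
st()
a=ctrl.snapshot("scene")[:,:,::-1];cv2.imwrite("pics/s10z.png",cv2.resize(a[165:225,265:335],None,fx=9,fy=9,interpolation=cv2.INTER_CUBIC))
E
```

```text
t10.43 tip local x,y,z mm [ 80.6  71.6 129.6] rot [179.99  -0.    61.5 ] F [0.72 0.26 0.39] w 0.5
```

View pics/s10z.png

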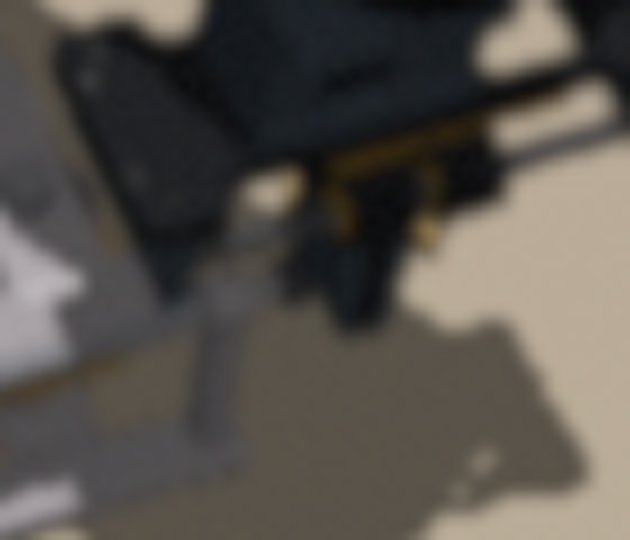

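Request:
jog_arm(plan=[[0,-3,0,0,0,0],[0,-3,0,0,0,0],[0,-3,0,0,0,0],[0,-3,0,0,0,0],[0,-3,0,0,0,0],[0,-3,0,0,0,0],[0,-3,0,0,0,0],[0,-3,0,0,0,0],[0,-3,-0.5,0,0,0],[0,0,0,0,0,0]])

```text
t: 11.32
position: [0.5765, 0.0481, 0.1514]
tool_rot: [-180.0, 0.0, 61.5]
contact_force: [-0.8, 0.2, 0.4]
gripper_width: 0.0001
```

```bash
python3 - <<'E'
from h import *
st()
a=ctrl.snapshot("scene")[:,:,::-1];cv2.imwrite("pics/s11z.png",cv2.resize(a[165:225,265:335],None,fx=9,fy=9,interpolation=cv2.INTER_CUBIC))
E
```

```text
t11.32 tip local x,y,z mm [ 53.8  71.6 129.4] rot [-1.7998e+02  1.0000e-02  6.1490e+01] F [-0.84  0.15  0.4 ] w 0.1
```

View pics/s11z.png

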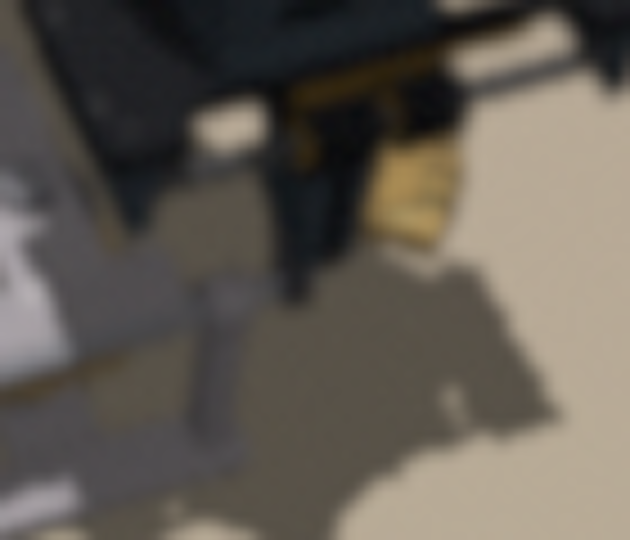

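Request:
jog_arm(plan=[[-1,-4,1.5,0,0,0],[-1,-4.3,2.5,0,0,0],[-1,-4.7,2.5,0,0,0],[0,-4.8,2.5,0,0,0],[0,-5,2.3,0,0,0],[0,-5,2.2,0,0,0],[0,-4,2.2,0,0,0],[0,-4,2.2,0,0,0],[0,-2,1.5,0,0,0],[0,-2,1.5,0,0,0]])

```text
t: 12.2
position: [0.5405, 0.0644, 0.1304]
tool_rot: [180.0, -0.0, 61.5]
contact_force: [0.1, -0.3, -0.4]
gripper_width: 0.0005
```

```bash
python3 - <<'E'
from h import *
st()
a=ctrl.snapshot("scene")[:,:,::-1];cv2.imwrite("pics/s12z.png",cv2.resize(a[165:225,265:335],None,fx=9,fy=9,interpolation=cv2.INTER_CUBIC))
E
```

```text
t12.20 tip local x,y,z mm [ 14.4  68.7 108.4] rot [180.    -0.    61.49] F [ 0.13 -0.25 -0.44] w 0.5
```

View pics/s12z.png

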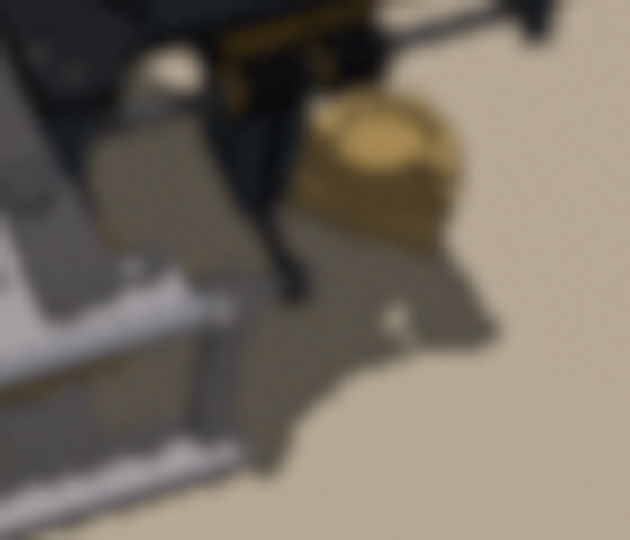

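Request:
jog_arm(plan=[[0,0,1.2,0,0,0],[0,0,1.2,0,0,0],[0,0,1,0,0,0],[0,0,1,0,0,0],[0,0,0.5,0,0,0]])

```text
t: 12.67
position: [0.5407, 0.0642, 0.1255]
tool_rot: [-180.0, 0.0, 61.5]
contact_force: [-1.2, -0.1, 0.9]
gripper_width: 0.0006
```

Request:
jog_arm(plan=[[0,0,0.5,0,0,0],[0,0,0.5,0,0,0]])

```text
t: 12.83
position: [0.5407, 0.0642, 0.1246]
tool_rot: [180.0, -0.0, 61.5]
contact_force: [-1.5, 0.7, 2.1]
gripper_width: 0.0005
```

```bash
python3 - <<'E'
from h import *
st()
E
```

```text
t12.83 tip local x,y,z mm [ 14.7  68.7 102.6] rot [180.    -0.    61.48] F [-1.48  0.67  2.14] w 0.5
```

Request:
jog_arm(plan=[[0,0,0.4,0,0,0],[0,0,0.3,0,0,0],[0,0,0,0,0,0]])

```text
t: 13.08
position: [0.5408, 0.0642, 0.1242]
tool_rot: [180.0, -0.0, 61.5]
contact_force: [-1.5, -0.6, 6.4]
gripper_width: 0.0006
```

```bash
python3 - <<'E'
from h import *
st()
E
```

```text
t13.08 tip local x,y,z mm [ 14.7  68.7 102.2] rot [180.    -0.    61.48] F [-1.54 -0.63  6.41] w 0.6
```

Request:
jog_arm(plan=[[0,0,-3,0,0,0],[0,0,-15,0,0,0],[0,0,-30,0,0,0],[0,0,-35,0,0,0],[0,0,-35,0,0,0],[0,0,-35,0,0,0],[0,0,-30,0,0,0],[20.8,-20,0,0,0,0],[30,-20,0,0,0,0],[30,-20,0,0,0,0]])

```text
t: 13.92
position: [0.5263, 0.1646, 0.3079]
tool_rot: [179.9, -0.1, 61.4]
contact_force: [1.2, -0.7, 0.2]
gripper_width: 0.0004
```

Request:
jog_arm(plan=[[30,-20,0,0,0,0],[30,-20,0,0,0,0],[30,-20,0,0,0,0],[30,-20,0,0,0,0],[30,-20,0,0,0,0],[30,-20,0,0,0,0],[30,-20,0,0,0,0],[30,-20,0,0,0,0],[30,-20,0,0,0,0],[0,0,0,0,0,0]])

```text
t: 14.75
position: [0.4962, 0.4919, 0.3068]
tool_rot: [-180.0, -0.1, 61.6]
contact_force: [-0.6, 0.1, 0.3]
gripper_width: 0.0005
```

```bash
python3 - <<'E'
from h import *
st()
a=ctrl.snapshot("scene")[:,:,::-1];cv2.imwrite("pics/s13z.png",cv2.resize(a[145:255,200:340],None,fx=5.4,fy=5.4,interpolation=cv2.INTER_CUBIC))
a=ctrl.snapshot("top")[:,:,::-1];cv2.imwrite("pics/t13z.png",cv2.resize(a[140:230,200:320],None,fx=6,fy=6,interpolation=cv2.INTER_CUBIC))
E
```

```text
t14.75 tip local x,y,z mm [-228.5  423.3  284.8] rot [-1.7998e+02 -7.0000e-02  6.1640e+01] F [-0.56  0.07  0.27] w 0.5
```

View pics/s13z.png

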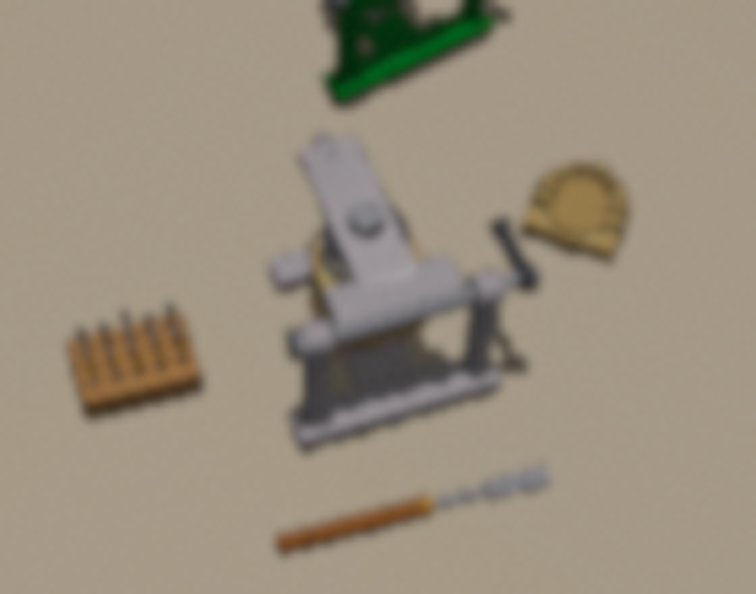

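View pics/t13z.png

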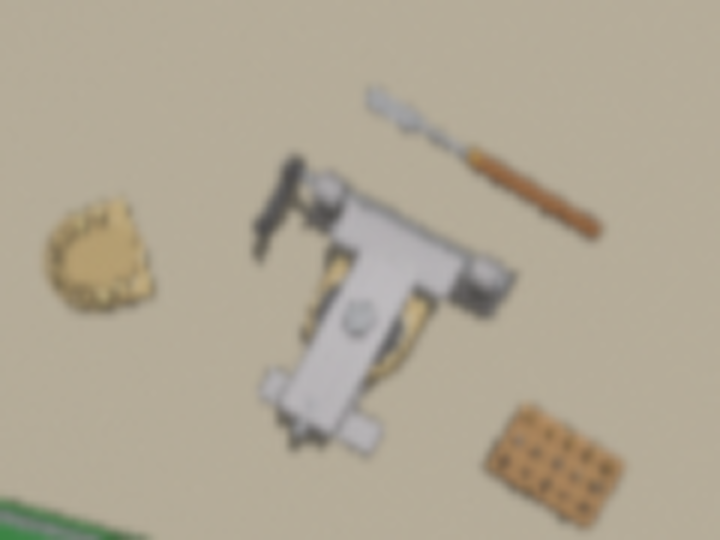

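```bash
python3 - <<'E'
from h import *
np.set_printoptions(precision=1,suppress=True)
p,e=tri(sz(500,226),tz(262,245));print("lever tip",loc(p),e*1e3)
p,e=tri(sz(527,276),tz(288,172));print("hub",loc(p),e*1e3)
p,e=tri(sz(366,213),tz(358,316));print("screw",loc(p),e*1e3)
p,e=tri(sz(322,142),tz(312,424));print("arm end",loc(p),e*1e3)
E
```

```text
lever tip [ 9.1 70.7 88.4] 7.380765154334133
hub [49.9 73.  93.8] 0.6099739663298562
screw [ -4.7  -0.8 115.8] 1.0989512198588547
arm end [-67.5  -4.5 105.5] 1.8185233045885618
```

```bash
python3 -c "
from rig import ctrl
print(ctrl.close_job())"
```

```text
the job is handed in; nothing more can be done
None
```

The articulator is shut and locked, and I handed the job in at about 15 s. I pushed only with the closed fingertips: first the upper arm over and down, then the lock lever forward and down.

**Upper arm:** it met its hard stop with the fingertip 106.2 mm above the bench, where 106 mm is fully shut. I pressed with about 7 N. The last pictures put the thumb screw at about 116 mm and the arm's free end at about 105 mm, so the arm is level. I inferred that the pin stands on the little table from the stop and the level arm. The arm hides the pin tip in both last views.

**Lock lever:** it met its stop with the fingertip at 102.2 mm, against about 102.5 mm expected when locked. I pressed with about 6 N. The last pictures show it pointing forward.

**Rest of the bench:** in the last pictures the articulator's posts and foot are at the same pixels as at the start. The things around it in those close-ups also look unmoved. I did not recheck the bottle, jar, bowl or handpiece afterwards.

**Disagreements:** the two cameras differed by about 3–4 mm on the articulator's position. The picture-based height of the lever tip came out at 88 mm instead of 98 mm, with a 7 mm mismatch between the two views. For the lever I therefore relied on the stop felt by the finger.

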